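# Lay up the porcelain for the furnace

### The job

Lay up the porcelain for the furnace: put one white ceramic boat lengthwise into each of the two long steel rests, and stand the crucible upright in the round steel seat. When the crucible stands there, cover it with its knobbed porcelain cover, knob up and centred. Leave the glass weighing bottle, the rubber stopper and the round watch glass where they are.

Things in the scene. Friction and masses are not known exactly. Their poses are not given: they have to be found in the camera images.
- boat_1: white unglazed ceramic combustion boat, a long shallow trough with a dark strip inside, 82 mm long, 21 wide, 12 high; one of two alike. Origin: centre of its underside; x along its length, z up. Its collision shape is solid: take it across its width at mid-length. Stands loose on the table.
- boat_2: white unglazed ceramic combustion boat, a long shallow trough with a dark strip inside, 82 mm long, 21 wide, 12 high; one of two alike. Origin: centre of its underside; x along its length, z up. Its collision shape is solid: take it across its width at mid-length. Stands loose on the table.
- crucible: white porcelain crucible, an open cup 43 across the rim, 26 across the foot, 32 high, widening upward. Origin: centre of its underside, z up. Take it across the outside of the rim.
- crucible_cover: white porcelain cover of the crucible: flat disc 46 across, about 4.5 thick, flat below, with a round knob on its centre, 12 across at the neck and 16 across from 12 to 18 above the underside; 20 high in all. Origin: centre of its underside, z up. Lies loose on the table knob up, apart from the crucible; it rests flat on the rim, with nothing to centre it.
- boat_rest_a: dark steel rest for one boat, fixed on a 4 mm glass plate; one of two alike. Plate 112 x 50, top face 4 above its underside, with edges upturned to 10: across both ends, and along the sides only in the last 18 at each end, so the middle 70 of the sides is open for the fingers. Clear inside the edges 100 x 40 mm. Origin: centre of its underside; x along its length, z up.
- boat_rest_b: dark steel rest for one boat, fixed on a 4 mm glass plate; one of two alike. Plate 112 x 50, top face 4 above its underside, with edges upturned to 10: across both ends, and along the sides only in the last 18 at each end, so the middle 70 of the sides is open for the fingers. Clear inside the edges 100 x 40 mm. Origin: centre of its underside; x along its length, z up.
- crucible_seat: round dark steel seat for the crucible, fixed on a 4 mm glass plate: disc 66 across and 4 thick with an upright ring on it, 55 outside, 47 clear inside, its top 10 above the underside of the disc. Origin: centre of its underside, z up.
- weighing_bottle: glass weighing bottle with dark contents and a pale knobbed lid fixed on it, 37 across, 48 high. Bystander, not part of the job: it stays where it is. Loose. Origin: centre of its underside, z up.
- rubber_stopper: dark grey tapered rubber stopper, 31 across, 26 high. Bystander, not part of the job: it stays where it is. Loose. Origin: centre of its underside, z up.
- watch_glass: shallow round dish of milky glass, without a knob, 49 across, 7 high. Bystander, not part of the job: it stays where it is. Loose. Origin: centre of its underside, z up.

How it is judged:
At the end, for the whole second after the job is handed in: A boat in each rest, on its plate (within 11 mm of the centre along and across, 0.35 rad of its length); crucible on the seat's plate within 12 mm of its centre; cover on the rim, knob up, within 10 mm of the crucible's centre; none tilted over 0.12 rad; all released and at rest ((((x of boat_1 in the frame of boat_rest_a between -0.011 and 0.011 m and y of boat_1 in the frame of boat_rest_a between -0.011 and 0.011 m and z of boat_1 in the frame of boat_rest_a between 0.001 and 0.0075 m and angle between the x axis of boat_1 and the x axis of boat_rest_a, either way round below 0.35 rad) and (x of boat_2 in the frame of boat_rest_b between -0.011 and 0.011 m and y of boat_2 in the frame of boat_rest_b between -0.011 and 0.011 m and z of boat_2 in the frame of boat_rest_b between 0.001 and 0.0075 m and angle between the x axis of boat_2 and the x axis of boat_rest_b, either way round below 0.35 rad)) or ((x of boat_1 in the frame of boat_rest_b between -0.011 and 0.011 m and y of boat_1 in the frame of boat_rest_b between -0.011 and 0.011 m and z of boat_1 in the frame of boat_rest_b between 0.001 and 0.0075 m and angle between the x axis of boat_1 and the x axis of boat_rest_b, either way round below 0.35 rad) and (x of boat_2 in the frame of boat_rest_a between -0.011 and 0.011 m and y of boat_2 in the frame of boat_rest_a between -0.011 and 0.011 m and z of boat_2 in the frame of boat_rest_a between 0.001 and 0.0075 m and angle between the x axis of boat_2 and the x axis of boat_rest_a, either way round below 0.35 rad))) and horizontal distance between crucible and crucible_seat below 0.012 m and z of crucible in the frame of crucible_seat between 0.001 and 0.0075 m and horizontal distance between crucible_cover and crucible below 0.01 m and z of crucible_cover in the frame of crucible between 0.028 and 0.036 m and angle between each of boat_1, boat_2, crucible, crucible_cover's own z axis and vertical below 0.12 rad and linear speed of each of boat_1, boat_2, crucible, crucible_cover below 0.02 m/s); the robot touches nothing.
It fails at once if the weighing bottle is moved more than 25 mm from where it stood (distance of weighing_bottle from where it was at the start of the episode above 0.025 m).
It fails at once if the rubber stopper is moved more than 25 mm from where it stood (distance of rubber_stopper from where it was at the start of the episode above 0.025 m).
It fails at once if the watch glass is moved more than 25 mm from where it stood (distance of watch_glass from where it was at the start of the episode above 0.025 m).
It also fails if it takes over 112 s, if anything falls off the work surface, if the arm or the gripper's body presses on something with over 40 N, if the wrist force passes 120 N, or if a joint passes its speed limit or range.

### The arm

A 6-joint arm with a two-finger parallel gripper is mounted at the origin on a cart in front of the work surface, level with it; the furniture and walls round the work are solid. World frame = base frame: x ahead of the robot, y to its left, z up, the work surface at z = 0. Lengths are in m, angles in rad, forces in N, time in s.
With the tool pointing down it reaches from about 0.3 to 0.95 m from the base axis. Payload 3.1 kg.
Tool frame: the origin (TCP) lies at the very end of the fingers, on their centre line; the grasp point (between the pads) lies 19 mm behind it; z points along the fingers, y is the line along which they close (so a half turn about z gives the same grasp; the last joint's range is limited). The gripper opens to 85 mm and grips with 20 to 120 N. Pads are 22 mm wide; open, the fingers measure 114 mm over their backs; the gripper's body (76 mm by 85 mm) begins 54 mm behind the grasp point. The pads swing forward as they close: fully open they stand 13 mm farther back than shut.
Start: joints at [1.135, 0.308, 1.634, -0, 1.2, -0.07], TCP at [0.224, 0.584, 0.195] pointing down, gripper open.
Joint ranges: [-3.06, 3.06], [-0.79, 1.96], [0.05, 2.63], [-1.19, 4.34], [0.05, 2.64], [-2.94, 2.94]. Speed limits (rad/s): [2.79, 2.79, 3.14, 3.14, 3.14, 3.14].

### API

Orientations are given as a unit quaternion [x, y, z, w].
In Python, from bench import arm gives the robot as it stands.
- The arm moves only by the shell command python3 -m creep 'ROWS'. ROWS is JSON, a list of rows, each a list of 7 numbers: the closure, from 0 (fully open) to 1 (shut), then the shift along the world's x, y, z in units of 25 mm (1.0 is 25 mm), then the turn, a rotation vector about the world's x, y, z in units of 5 degrees (1.0 is 5 degrees). In form: [[grip, dx, dy, dz, ax, ay, az], ...]. A call has 1 to 5 rows; each row shifts and turns the commanded pose from where the row before left it; what a row does not reach is not made up. A row lasts 1/12 s, in which the tool goes at most 41.7 mm and 7.16 degrees, less where a joint would pass 70% of its speed; a pose out of reach is approached as far as the arm can. A call is refused whole if a number of a shift passes 1 or a number of a turn 1, either way. A call with a gripper value outside its range is refused whole. The fingers move at their own pace and stop on an object; the grip force is fixed at half the most. Time passes only in rows, so rows that do not move let the fingers close. It gives the time, the measured TCP pose, the force, the opening and the grip force at its end, in the units of the state.
- arm.read_state(): the state, without advancing time (a new reading comes with each control period).
- arm.get_image(name): name is "scene" or "top"; returns the picture (420x560x3 uint8, blue, green, red); there is no depth.
- arm.camera_params(name): a dict with "K" (3x3 intrinsics, pixels), "cam_to_world" (4x4, takes a point from camera to world coordinates). Camera axes: x right, y up, looking along -z (the intrinsics and any distortion apply to the point x, -y, -z); pixel columns grow to the right and rows downward; lengths in m; the calibration is good to about 2 mm. A picture is of the moment at which its call begins. camera_params takes no time and is no camera call.
- arm.job_done(): hands the job in; it is judged then, once.
Trained networks look in the newest picture that a camera, given by its name, has taken for a name from the list of things; names that differ only in an ending like _2 or _b are one class to them, and where a whole thing is asked for, a point or a joint stands for the part that bears it (a point fixed in the world has none). Each returns a list of dicts, best first, with "score" (0 to 1); they miss things now and then, are a little off and sometimes report something else, mostly with a low value. They report only what shows in the picture. A call takes as long as a camera call.
- arm.find_in(camera, target): "position" ([x, y, z] in m, in world coordinates, good to about 4 mm: the middle of the surface that is visible of it).
- arm.masks_of(camera, target): "pixels" (420x560 bool, what is visible of it).
The state is a dict: "time_s": time; "joint_pos": joint angles; "joint_velocities": joint speeds; "tau": joint torques, N m; "tcp_pos": TCP position; "tcp_rot": TCP orientation; "ft_force": force on the tool from outside, world axes, zero at the start; "ft_torque": the same for the moment, N m; "finger_gap": opening from 0.0 (shut) to 1.0 (fully open); "gripper_force": force on a finger pad.
Only numpy, scipy, OpenCV 4.12 (cv2) and the standard library are available. Lean on these libraries where they do the work, as an engineer would, in place of code of your own. Each camera call takes 0.05 s, during which the arm holds its last target. There are 200 camera calls.

## Working session

There is one attempt and no reset: what is moved stays moved. The work goes in short steps, Python scripts to look and compute and a shell command to move; the robot and the scene stay as the last step left them, time stands still between calls to the robot, and variables do not carry over. Pictures are saved under pics/ and viewed, at most 14 in all, crops included, and the job is handed in when it is done.

```bash
mkdir -p pics; ls
python3 - <<'E'
from bench import arm
import cv2,numpy as np
for c in("scene","top"):
    cv2.imwrite(f"pics/{c}0.png",arm.get_image(c))
    p=arm.camera_params(c);print(c,np.round(p["K"],1).tolist(),np.round(p["cam_to_world"],3).tolist(),[k for k in p])
    for t in["boat_1","crucible","crucible_cover","boat_rest_a","crucible_seat","weighing_bottle","rubber_stopper","watch_glass"]:
        print(t,[(round(d["score"],2),np.round(d["position"],3).tolist()) for d in arm.find_in(c,t)])
s=arm.read_state();print(s)
E
```

```text
pics
scene [[538.5, 0.0, 279.5], [0.0, 538.5, 201.8], [0.0, 0.0, 1.0]] [[0.881, 0.215, -0.421, -0.052], [-0.472, 0.449, -0.759, -1.157], [0.026, 0.867, 0.497, 0.786], [0.0, 0.0, 0.0, 1.0]] ['K', 'cam_to_world']
boat_1 [(0.72, [0.491, 0.005, 0.007]), (0.64, [0.488, 0.402, 0.007])]
crucible [(0.52, [0.493, 0.1, 0.024])]
crucible_cover [(0.54, [0.508, 0.21, 0.004])]
boat_rest_a [(0.92, [0.549, -0.197, 0.011]), (0.8, [0.562, -0.431, 0.01])]
crucible_seat []
weighing_bottle [(0.71, [0.51, -0.092, 0.014])]
rubber_stopper [(0.61, [0.501, 0.289, 0.025])]
watch_glass [(0.55, [0.618, 0.278, 0.005])]
top [[440.1, 0.0, 281.2], [0.0, 440.1, 202.1], [0.0, 0.0, 1.0]] [[-0.022, 0.994, -0.105, 0.455], [-1.0, -0.02, 0.014, 0.004], [0.012, 0.106, 0.994, 1.184], [0.0, 0.0, 0.0, 1.0]] ['K', 'cam_to_world']
boat_1 [(0.82, [0.493, 0.406, 0.002]), (0.68, [0.493, 0.004, 0.003])]
crucible [(0.58, [0.493, 0.0, 0.005]), (0.52, [0.496, 0.102, 0.018])]
crucible_cover [(0.78, [0.509, 0.211, 0.003]), (0.55, [0.507, 0.296, 0.026])]
boat_rest_a [(0.7, [0.548, -0.204, 0.008]), (0.67, [0.564, -0.425, 0.006])]
crucible_
[... 173 characters left out ...]
]
{'time_s': 0.9, 'joint_pos': array([ 1.13529531e+00,  3.08038499e-01,  1.63378560e+00, -2.08636034e-05,
        1.19970011e+00, -6.96998941e-02]), 'joint_velocities': array([ 0.0020072 , -0.00011762,  0.00065396, -0.00191196,  0.00105019,
       -0.00122716]), 'tau': array([-4.19756816e-04, -4.15266716e+01, -2.77090734e+01, -1.01102778e-04,
        5.79314965e-04, -7.24090654e-06]), 'tcp_pos': array([0.22360148, 0.58365484, 0.19541724]), 'tcp_rot': array([1.81878798e-01, 9.83320956e-01, 3.07094207e-05, 1.79669932e-05]), 'ft_force': array([0.18811753, 0.39954313, 0.21056373]), 'ft_torque': array([-0.03210875,  0.02709069,  0.01255598]), 'gripper_force': 0.0, 'finger_gap': 1.005304347581402}
```

View pics/top0.png

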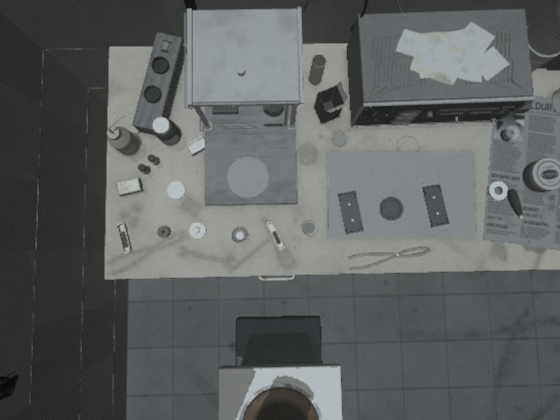

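View pics/scene0.png

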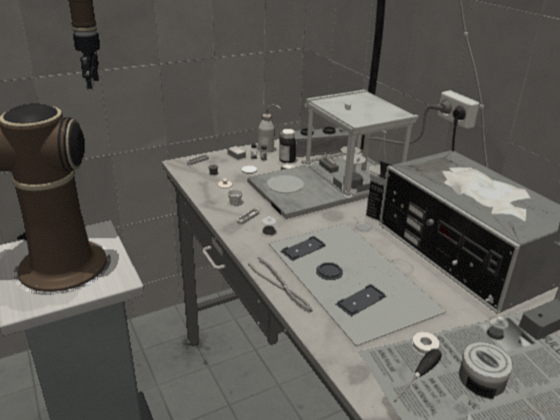

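The top picture shows boats at (124,237) and (275,235), the crucible at (239,234), the cover at (197,230), the stopper at (165,232), and the watch glass at (176,190). The bottle is at (308,228), the rests at (349,211) and (435,205), and the seat at (391,208). The networks agree with these positions. Next I'll refine the poses from the masks.

```bash
cat > h.py <<'E'
from bench import arm
import cv2,numpy as np
from scipy.spatial.transform import Rotation as R
P={c:arm.camera_params(c) for c in("scene","top")}
def back(c,uv,z):
    K,T=np.array(P[c]["K"]),np.array(P[c]["cam_to_world"])
    uv=np.atleast_2d(uv).astype(float)
    d=np.c_[(uv[:,0]-K[0,2])/K[0,0],-(uv[:,1]-K[1,2])/K[1,1],-np.ones(len(uv))]@T[:3,:3].T
    return T[:3,3]+d*((z-T[2,3])/d[:,2])[:,None]
def measure(c,t,z):
    out=[]
    arm.get_image(c)
    for m in arm.masks_of(c,t):
        v,u=np.nonzero(m["pixels"])
        if len(u)<8: continue
        w=back(c,np.c_[u,v],z)[:,:2]
        (cx,cy),(a,b),_=r=cv2.minAreaRect((w*1000).astype(np.float32))
        e,V=np.linalg.eigh(np.cov(w.T)); ax=V[:,1]
        out.append((round(m["score"],2),len(u),"mean",(w.mean(0)*1000).round(1).tolist(),"rect",round(cx,1),round(cy,1),round(max(a,b),1),round(min(a,b),1),"yaw",round(float(np.degrees(np.arctan2(ax[1],ax[0])))%180,1)))
    return out
def st():
    s=arm.read_state();r=R.from_quat(s["tcp_rot"]);y=r.as_matrix()[:,1]
    print(s["time_s"],(s["tcp_pos"]*1000).round(1),"yaxis",np.degrees(np.arctan2(y[1],y[0])).round(1),"z",r.as_matrix()[:,2].round(3),"gap",round(float(s["finger_gap"]),2),s["ft_force"].round(1),"J",s["joint_pos"].round(2))
E
python3 - <<'E'
from h import *
for t,z in[("boat_1",.009),("crucible",.028),("crucible_cover",.006),("boat_rest_a",.011),("crucible_seat",.011)]:
    for c in("top","scene"):
        for o in measure(c,t,z): print(t,c,*o)
st()
E
```

```text
boat_1 top 0.59 270 mean [493.2, 406.3] rect 493.3 406.3 81.6 24.2 yaw 14.5
boat_1 top 0.55 195 mean [485.4, 2.0] rect 488.4 2.1 76.8 21.3 yaw 26.0
boat_1 scene 0.61 152 mean [496.5, 401.1] rect 496.3 402.1 88.7 52.0 yaw 26.2
boat_1 scene 0.55 200 mean [490.3, 0.6] rect 491.4 1.3 93.4 36.0 yaw 30.8
crucible top 0.61 210 mean [493.0, 100.3] rect 492.9 100.9 41.8 39.2 yaw 34.9
crucible scene 0.48 158 mean [490.3, 90.4] rect 490.1 89.4 77.0 37.9 yaw 66.2
crucible_cover top 0.65 195 mean [508.2, 212.1] rect 508.0 211.7 40.0 39.9 yaw 85.9
crucible_cover top 0.5 217 mean [494.0, 407.1] rect 493.9 406.9 79.7 20.2 yaw 16.0
crucible_cover top 0.49 213 mean [493.3, 101.1] rect 493.6 101.4 41.6 41.2 yaw 22.8
crucible_cover scene 0.64 100 mean [509.9, 209.3] rect 511.7 213.6 59.9 39.9 yaw 66.9
boat_rest_a top 0.63 786 mean [562.1, -427.4] rect 562.0 -427.0 111.3 53.6 yaw 11.7
boat_rest_a top 0.55 769 mean [547.7, -198.0] rect 548.1 -198.0 111.8 49.9 yaw 9.7
boat_rest_a scene 0.81 782 mean [561.6, -434.2] rect 562.9 -432.6 115.2 54.4 yaw 10.6
boat_rest_a scene 0.59 562 mean [548.8, -203.5] rect 549.7 -202.1 118.4 57.9 yaw 12.6
crucible_seat top 0.76 447 mean [555.3, -308.8] rect 555.7 -309.9 62.3 59.2 yaw 156.7
crucible_seat scene 0.9 380 mean [554.8, -314.3] rect 554.9 -313.1 68.5 59.9 yaw 53.3
1.9 [223.6 583.6 195.4] yaxis 69.0 z [-0. -0. -1.] gap 1.0 [0.6 0.4 0.8] J [ 1.14  0.31  1.63 -0.    1.2  -0.07]
```

Run:
```python
from h import *
im=arm.get_image("top")
a=cv2.resize(im[175:255,105:305],None,fx=4,fy=4,interpolation=cv2.INTER_CUBIC)
cv2.imwrite("pics/crop1.png",a)
for i in range(2):
  for t,z in[("boat_1",.009),("boat_rest_a",.011)]:
    for o in measure("top",t,z): print(t,*o)
g=im.max(2)
# white threshold near boat2
for n,(r0,r1,c0,c1) in{"b2":(218,252,260,292),"b1":(218,256,112,138)}.items():
    s=g[r0:r1,c0:c1]; th,m=cv2.threshold(s,0,255,cv2.THRESH_OTSU)
    v,u=np.nonzero(m); w=back("top",np.c_[u+c0,v+r0],.011)[:,:2].astype(np.float32)*1000
    r=cv2.minAreaRect(w);print(n,th,len(u),w.mean(0),r)
```

```text
boat_1 0.74 234 mean [489.7, 4.3] rect 489.7 4.0 80.8 21.3 yaw 25.3
boat_1 0.65 264 mean [492.0, 405.9] rect 492.8 406.1 81.4 23.4 yaw 15.1
boat_1 0.22 734 mean [547.3, -198.6] rect 547.5 -198.6 111.5 49.3 yaw 8.7
boat_rest_a 0.96 725 mean [548.0, -199.3] rect 548.9 -198.6 110.2 49.0 yaw 8.1
boat_rest_a 0.74 795 mean [561.8, -427.2] rect 561.8 -426.7 112.9 53.6 yaw 8.3
boat_1 0.84 275 mean [492.6, 406.1] rect 492.7 406.4 82.8 24.1 yaw 14.9
boat_1 0.7 191 mean [489.7, 4.9] rect 490.2 5.4 76.1 17.8 yaw 25.1
boat_1 0.35 745 mean [547.2, -198.6] rect 547.2 -197.9 110.3 51.3 yaw 10.7
boat_rest_a 0.88 819 mean [561.1, -427.6] rect 561.7 -427.7 114.7 53.2 yaw 9.6
boat_rest_a 0.6 763 mean [548.0, -198.2] rect 547.8 -198.2 111.3 50.2 yaw 9.0
boat_rest_a 0.46 141 mean [510.5, -86.4] rect 510.1 -86.3 35.7 30.3 yaw 53.1
b2 116.0 1043 [493.05914    4.104378] ((492.86553955078125, 4.027717590332031), (82.73124694824219, 87.57386016845703), 88.81182098388672)
b1 116.0 830 [496.7275  403.76978] ((496.09521484375, 403.7543640136719), (99.9747543334961, 66.14094543457031), 0.740117609500885)
```

View pics/crop1.png

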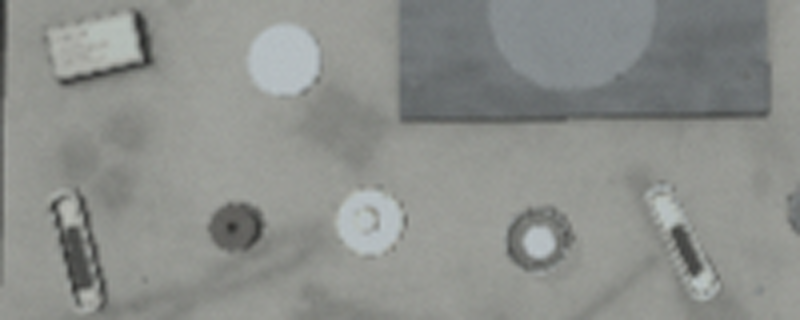

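The crop shows boat_1 at about (78,250), the stopper at (236,227), the cover at (371,222), the crucible at (540,240) and boat_2 at (682,240). Yaw is about 15° for boat_1 and 25° for boat_2. Next I'll approach boat_1.

```bash
python3 -m creep '[[0.4,0.98,-0.646,-0.49,0,0,0.655],[0.4,0.98,-0.646,-0.49,0,0,0.655],[0.4,0.98,-0.646,-0.49,0,0,0.655],[0.4,0.98,-0.646,-0.49,0,0,0.655],[0.4,0.98,-0.646,-0.49,0,0,0.655]]'
python3 -m creep '[[0.4,0.98,-0.646,-0.49,0,0,0.655],[0.4,0.98,-0.646,-0.49,0,0,0.655],[0.4,0.98,-0.646,-0.49,0,0,0.655],[0.4,0.98,-0.646,-0.49,0,0,0.655],[0.4,0.98,-0.646,-0.49,0,0,0.655]]'
python3 -m creep '[[0.4,0.98,-0.646,-0.49,0,0,0.655],[0.4,0,0,0,0,0,0],[0.4,0,0,0,0,0,0]]'; python3 -c "from h import *;st()"
```

```text
time_s: 2.77
tcp_pos: [0.3471, 0.5022, 0.1338]
tcp_rot: [0.038, 0.999, 0.0, 0.0]
ft_force: [0.6, 0.5, -0.1]
finger_gap: 0.597
gripper_force: 0.0
time_s: 3.18
tcp_pos: [0.4698, 0.4213, 0.0724]
tcp_rot: [-0.104, 0.995, 0.0, 0.0]
ft_force: [0.9, 0.5, -0.4]
finger_gap: 0.599
gripper_force: 0.0
time_s: 3.43
tcp_pos: [0.4937, 0.4044, 0.0595]
tcp_rot: [-0.129, 0.992, -0.0, -0.001]
ft_force: [-0.7, -0.5, 0.1]
finger_gap: 0.601
gripper_force: 0.0
3.4333 [493.7 404.4  59.5] yaxis 104.9 z [-0.002 -0.001 -1.   ] gap 0.6 [-0.7 -0.5  0.1] J [ 0.62  0.48  1.69  0.    0.97 -1.21]
```

```bash
python3 -m creep '[[0.4,0,0.06,-0.8,0,0,0],[0.4,0,0,-0.8,0,0,0],[0.4,0,0,-0.6,0,0,0],[0.4,0,0,0,0,0,0],[0.4,0,0,0,0,0,0]]'
python3 -m creep '[[1,0,0,0,0,0,0],[1,0,0,0,0,0,0],[1,0,0,0,0,0,0],[1,0,0,0,0,0,0],[1,0,0,0,0,0,0]]'; python3 -c "from h import *;st()"
```

```text
time_s: 3.85
tcp_pos: [0.4915, 0.4075, 0.0048]
tcp_rot: [-0.132, 0.991, -0.001, -0.001]
ft_force: [0.1, 0.8, 1.0]
finger_gap: 0.601
gripper_force: 0.0
time_s: 4.27
tcp_pos: [0.4936, 0.4079, 0.0064]
tcp_rot: [-0.131, 0.991, 0.0, 0.001]
ft_force: [0.8, 0.7, 1.0]
finger_gap: 0.002
gripper_force: 0.0
4.2667 [493.6 407.9   6.4] yaxis 105.1 z [ 0.001  0.001 -1.   ] gap 0.0 [0.8 0.7 1. ] J [ 0.62  0.56  1.7   0.    0.88 -1.21]
```

Run:
```python
from h import *
for c in("scene","top"):
    im=arm.get_image(c)
    a=im[120:220,140:300] if c=="scene" else im[190:290,60:220]
    cv2.imwrite(f"pics/g_{c}.png",cv2.resize(a,None,fx=4,fy=4,interpolation=cv2.INTER_CUBIC))
    for o in measure(c,"boat_1",.009):print(c,*o)
```

```text
scene 0.64 155 mean [488.7, 0.1] rect 490.4 0.7 86.7 29.1 yaw 27.6
scene 0.43 137 mean [493.0, 402.1] rect 493.2 403.5 90.9 44.7 yaw 22.2
top 0.64 170 mean [482.2, 403.2] rect 492.0 407.4 83.6 25.6 yaw 15.5
top 0.59 238 mean [489.7, 4.7] rect 490.5 4.9 80.9 21.4 yaw 24.9
```

View pics/g_scene.png

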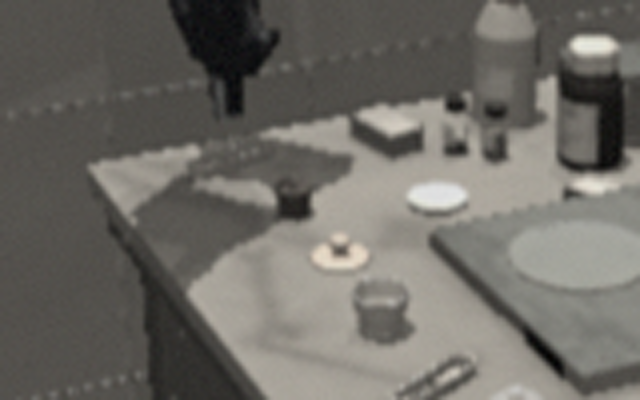

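The gripper is shut with its tip at about (198,149). The boat is still lying, in shadow, at about (197,159), which is below the tip. I'll work out how high the tip really is.

Run:
```python
from h import *
for z in(0,.01,.02,.03,.04,.05,.06): print(z,back("scene",[198.5,149],z).round(3))
for c,uv in(("scene",[197,159]),):print(back(c,uv,.01).round(3))
st()
```

```text
0 [[0.533 0.495 0.   ]]
0.01 [[0.525 0.474 0.01 ]]
0.02 [[0.518 0.453 0.02 ]]
0.03 [[0.51  0.432 0.03 ]]
0.04 [[0.503 0.411 0.04 ]]
0.05 [[0.495 0.39  0.05 ]]
0.06 [[0.488 0.369 0.06 ]]
[[0.492 0.4   0.01 ]]
4.5667 [493.1 407.4   5.6] yaxis 105.1 z [-0. -0. -1.] gap 0.0 [0.  1.4 0.2] J [ 0.62  0.56  1.7  -0.    0.88 -1.21]
```

View pics/g_top.png

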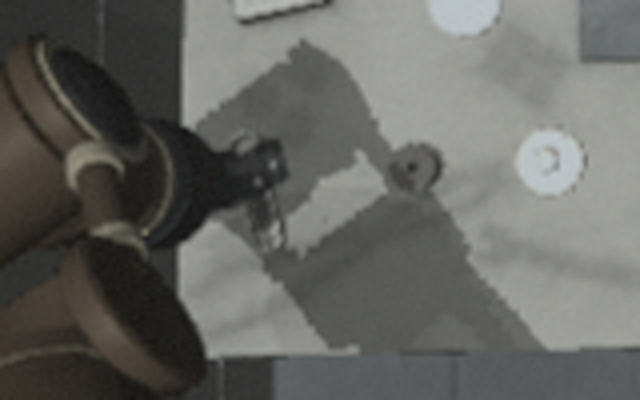

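The tip is about 40 mm up although the state reads 6 mm, so the reported height doesn't match the picture. I'll move to bare table beside the boat and descend gently to touch, which calibrates the height.

```bash
python3 -m creep '[[1,0,-1,0,0,0,0],[1,0,-1,0,0,0,0],[1,0,0,0,0,0,0],[1,0,0,-0.4,0,0,0],[1,0,0,-0.4,0,0,0]]'
python3 -m creep '[[1,0,0,-0.16,0,0,0],[1,0,0,0,0,0,0],[1,0,0,0,0,0,0]]'
python3 - <<'E'
from h import *
st()
im=arm.get_image("scene");cv2.imwrite("pics/s2.png",cv2.resize(im[100:200,140:300],None,fx=4,fy=4,interpolation=cv2.INTER_CUBIC))
E
```

```text
time_s: 4.98
tcp_pos: [0.4943, 0.3584, -0.0141]
tcp_rot: [-0.131, 0.991, 0.001, 0.001]
ft_force: [-0.1, 0.3, 0.8]
finger_gap: -0.002
gripper_force: 0.0
time_s: 5.23
tcp_pos: [0.4924, 0.3578, -0.0194]
tcp_rot: [-0.132, 0.991, -0.0, -0.001]
ft_force: [0.4, 0.7, 0.3]
finger_gap: 0.001
gripper_force: 0.0
5.2333 [492.4 357.8 -19.4] yaxis 105.1 z [-0.001 -0.001 -1.   ] gap 0.0 [0.4 0.7 0.3] J [ 0.56  0.55  1.78  0.    0.81 -1.28]
```

View pics/s2.png

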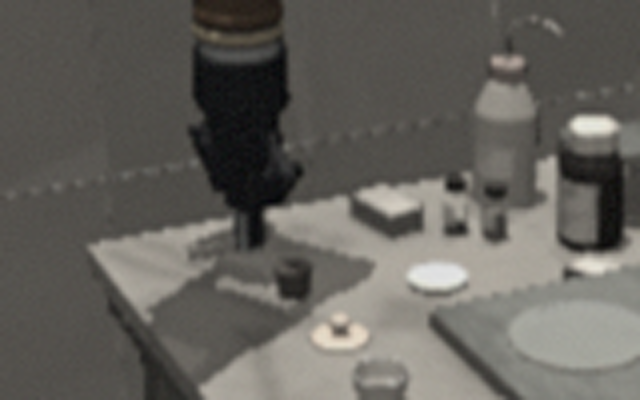

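The tip is at about (203,162), still above the table, with the state reading −19 mm and no contact. I'll keep going down slowly.

```bash
python3 -m creep '[[1,0,0,-0.12,0,0,0],[1,0,0,-0.12,0,0,0],[1,0,0,-0.08,0,0,0],[1,0,0,0,0,0,0]]'
python3 -m creep '[[1,0,0,-0.08,0,0,0],[1,0,0,0,0,0,0]]'
python3 -m creep '[[1,0,0,-0.08,0,0,0],[1,0,0,0,0,0,0]]'
```

```text
time_s: 5.62
tcp_pos: [0.4927, 0.3573, -0.0269]
tcp_rot: [-0.131, 0.991, -0.0, -0.0]
ft_force: [0.0, 0.1, -0.1]
finger_gap: -0.0
gripper_force: 0.0
time_s: 5.78
tcp_pos: [0.4929, 0.3574, -0.0286]
tcp_rot: [-0.131, 0.991, -0.0, -0.0]
ft_force: [-0.7, -0.5, 0.5]
finger_gap: -0.001
gripper_force: 0.0
time_s: 5.95
tcp_pos: [0.493, 0.3574, -0.0306]
tcp_rot: [-0.131, 0.991, -0.0, -0.0]
ft_force: [-0.5, 1.0, -0.8]
finger_gap: -0.002
gripper_force: 0.0
```

```bash
for i in 1; do python3 -m creep '[[1,0,0,-0.06,0,0,0],[1,0,0,0,0,0,0]]'
python3 -m creep '[[1,0,0,-0.06,0,0,0],[1,0,0,0,0,0,0]]'
python3 -m creep '[[1,0,0,-0.06,0,0,0],[1,0,0,0,0,0,0]]'; done | grep -E "tcp_pos|force:"
python3 - <<'E'
from h import *
st()
im=arm.get_image("scene");cv2.imwrite("pics/s3.png",cv2.resize(im[100:200,140:300],None,fx=5,fy=5,interpolation=cv2.INTER_CUBIC))
E
```

```text
tcp_pos: [0.4929, 0.3574, -0.0321]
ft_force: [-0.5, 0.3, -0.2]
gripper_force: 0.0
tcp_pos: [0.4929, 0.3574, -0.0336]
ft_force: [-0.6, -0.3, 0.5]
gripper_force: 0.0
tcp_pos: [0.4929, 0.3574, -0.0351]
ft_force: [0.8, -0.4, 0.0]
gripper_force: 0.0
6.45 [492.9 357.4 -35.1] yaxis 105.1 z [-0. -0. -1.] gap 0.0 [ 0.8 -0.4  0. ] J [ 0.56  0.58  1.78  0.    0.78 -1.28]
```

View pics/s3.png

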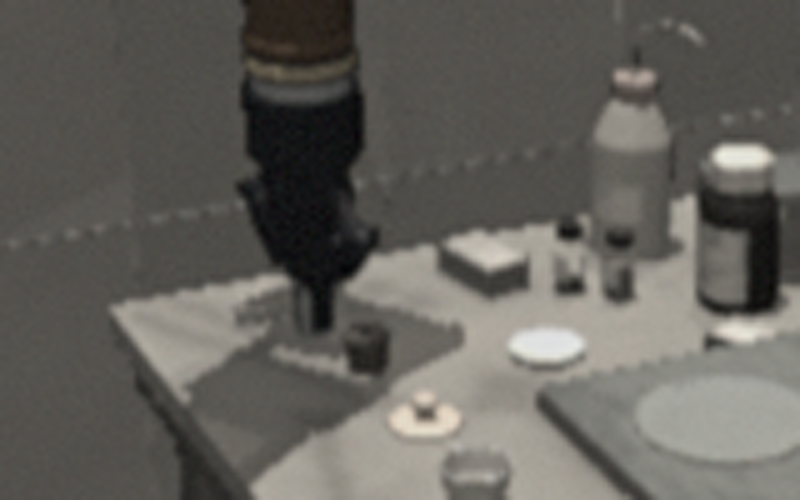

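The tip is now at about (204,166), nearly at the table.

```bash
python3 - <<'E'
from h import *
for z in(0,.01,.02): print(z,back("scene",[204,166.4],z).round(3))
E
(python3 -m creep '[[1,0,0,-0.06,0,0,0],[1,0,0,0,0,0,0]]'
python3 -m creep '[[1,0,0,-0.06,0,0,0],[1,0,0,0,0,0,0]]'
python3 -m creep '[[1,0,0,-0.06,0,0,0],[1,0,0,0,0,0,0]]' )| grep -E "tcp_pos|force:"
```

```text
0 [[0.5   0.357 0.   ]]
0.01 [[0.493 0.338 0.01 ]]
0.02 [[0.486 0.319 0.02 ]]
tcp_pos: [0.4934, 0.3577, -0.0358]
ft_force: [-0.9, -1.0, 4.2]
gripper_force: 1.7
tcp_pos: [0.4934, 0.3577, -0.0358]
ft_force: [-4.1, -1.4, 11.7]
gripper_force: 5.9
tcp_pos: [0.4934, 0.3577, -0.0359]
ft_force: [-6.0, -3.5, 20.8]
gripper_force: 10.0
```

Contact is at a state height of −35.8 mm, so the true tip height is the state height plus 35.8 mm. I'll go back over boat_1 and grasp it with a corrected height.

```bash
(python3 -m creep '[[1,0,0,0.8,0,0,0],[0.4,0,0,0.8,0,0,0],[0.4,0,1,0,0,0,0],[0.4,0,0.96,0,0,0,0],[0.4,0,0,0,0,0,0]]'
python3 -m creep '[[0.4,0,0,-0.6,0,0,0],[0.4,0,0,-0.5,0,0,0],[0.4,0,0,-0.23,0,0,0],[0.4,0,0,0,0,0,0]]'
python3 -m creep '[[1,0,0,0,0,0,0],[1,0,0,0,0,0,0],[1,0,0,0,0,0,0],[1,0,0,0,0,0,0],[1,0,0,0,0,0,0]]'); python3 -c "from h import *;st()"
```

```text
time_s: 7.42
tcp_pos: [0.4945, 0.411, 0.0022]
tcp_rot: [-0.132, 0.991, 0.002, 0.002]
ft_force: [0.4, 0.2, 0.3]
finger_gap: 0.559
gripper_force: 0.0
time_s: 7.75
tcp_pos: [0.4901, 0.4034, -0.0366]
tcp_rot: [-0.131, 0.991, -0.002, -0.003]
ft_force: [-0.4, -0.5, -0.1]
finger_gap: 0.605
gripper_force: 0.0
time_s: 8.17
tcp_pos: [0.4936, 0.4068, -0.032]
tcp_rot: [-0.131, 0.991, 0.0, 0.001]
ft_force: [-0.2, -0.6, 0.3]
finger_gap: 0.211
gripper_force: 58.6
8.1667 [493.6 406.8 -32. ] yaxis 105.1 z [ 0.001  0.001 -1.   ] gap 0.21 [-0.2 -0.6  0.3] J [ 0.62  0.62  1.71  0.    0.82 -1.21]
```

Boat_1 is gripped. I'll lift it and carry it to rest B.

```bash
(python3 -m creep '[[1,0,0,0.6,0,0,0],[1,0,0,0.9,0,0,0],[1,0,0,0.9,0,0,0],[1,0,-0.56,0.8,0,0,0],[1,0,-0.8,0,0,0,0]]'
python3 -m creep '[[1,0,-1,0,0,0,0],[1,0,-1,0,0,0,0],[1,0,-1,0,0,0,0],[1,0,-1,0,0,0,0],[1,0,-1,0,0,0,0]]'
python3 -m creep '[[1,0,-1,0,0,0,0],[1,0,-1,0,0,0,0],[1,0,-1,0,0,0,0],[1,0,-1,0,0,0,0],[1,0,-1,0,0,0,0]]'
python3 -m creep '[[1,0,-1,0,0,0,0],[1,0,-1,0,0,0,0],[1,0,-1,0,0,0,0],[1,0,-1,0,0,0,0],[1,0,-1,0,0,0,0]]'
python3 -m creep '[[1,0,-1,0,0,0,0],[1,0,-1,0,0,0,0],[1,0,-1,0,0,0,0],[1,0,-1,0,0,0,0],[1,0,-1,0,0,0,0]]'
python3 -m creep '[[1,0,-1,0,0,0,0],[1,0,-1,0,0,0,0],[1,0,-1,0,0,0,0],[1,0,-1,0,0,0,0],[1,0.46,-1,0,0,0,0]]'
python3 -m creep '[[1,0.46,-1,0,0,0,-0.22],[1,0.46,-1,0,0,0,-0.22],[1,0.46,-1,0,0,0,-0.22],[1,0.46,-1,0,0,0,-0.22],[1,0.46,-1,0,0,0,-0.22]]'
python3 -m creep '[[1,0,-1,0,0,0,0],[1,0,-1,0,0,0,0],[1,0,0,0,0,0,0],[1,0,0,0,0,0,0]]') | grep -E "tcp_pos|gap|gripper"; python3 -c "from h import *;st()"
```

```text
tcp_pos: [0.4974, 0.3765, 0.0543]
finger_gap: 0.214
gripper_force: 58.7
tcp_pos: [0.4935, 0.2467, 0.0489]
finger_gap: 0.216
gripper_force: 58.7
tcp_pos: [0.4936, 0.1215, 0.0488]
finger_gap: 0.214
gripper_force: 58.7
tcp_pos: [0.4937, -0.0037, 0.0488]
finger_gap: 0.214
gripper_force: 58.7
tcp_pos: [0.4936, -0.1289, 0.0488]
finger_gap: 0.212
gripper_force: 58.7
tcp_pos: [0.5028, -0.2534, 0.0483]
finger_gap: 0.218
gripper_force: 58.7
tcp_pos: [0.5629, -0.379, 0.0489]
finger_gap: 0.217
gripper_force: 58.7
tcp_pos: [0.5622, -0.4291, 0.0487]
finger_gap: 0.216
gripper_force: 58.7
11.4167 [ 562.2 -429.1   48.7] yaxis 99.4 z [ 0.001 -0.001 -1.   ] gap 0.22 [-0.2  0.4 -0.2] J [-0.71  0.61  1.51  0.    1.02 -2.45]
```

```bash
(python3 -m creep '[[1,0,0.08,-0.9,0,0,0],[1,0,0,-0.9,0,0,0],[1,0,0,-0.6,0,0,0],[1,0,0,-0.3,0,0,0],[1,0,0,0,0,0,0]]'
python3 -m creep '[[1,0,0,-0.1,0,0,0],[1,0,0,-0.05,0,0,0],[1,0,0,0,0,0,0]]'
python3 -m creep '[[0.4,0,0,0,0,0,0],[0.4,0,0,0,0,0,0],[0.4,0,0,0,0,0,0],[0.4,0,0,0.6,0,0,0],[0.4,0,0,0.8,0,0,0]]') | grep -E "tcp_pos|gap|force:"; python3 -c "from h import *;st()"
```

```text
tcp_pos: [0.5603, -0.423, -0.0227]
ft_force: [-0.3, 0.4, -0.7]
finger_gap: 0.214
gripper_force: 58.7
tcp_pos: [0.563, -0.4261, -0.0227]
ft_force: [0.2, 0.0, -0.5]
finger_gap: 0.216
gripper_force: 58.7
tcp_pos: [0.5602, -0.424, 0.0097]
ft_force: [0.8, 0.8, 0.1]
finger_gap: 0.597
gripper_force: 0.0
12.5 [ 560.2 -424.     9.7] yaxis 99.6 z [-0.004  0.003 -1.   ] gap 0.6 [0.8 0.8 0.1] J [-0.71  0.66  1.53 -0.    0.96 -2.45]
```

```bash
(python3 -m creep '[[0.4,0,0,0.8,0,0,0],[0.4,0,1,0.8,0,0,0],[0.4,-0.3,1,0,0,0,0.3],[0.4,-0.3,1,0,0,0,0.3],[0.4,-0.3,1,0,0,0,0.3]]'
python3 -m creep '[[0.4,-0.3,1,0,0,0,0.3],[0.4,-0.3,1,0,0,0,0.3],[0.4,-0.3,1,0,0,0,0.3],[0.4,-0.3,1,0,0,0,0.3],[0.4,-0.3,1,0,0,0,0.3]]'
python3 -m creep '[[0.4,-0.3,1,0,0,0,0.3],[0.4,-0.2,1,0,0,0,0.3],[0.4,0,1,0,0,0,0.14],[0.4,0,1,0,0,0,0],[0.4,0,1,0,0,0,0]]'
python3 -m creep '[[0.4,0,1,0,0,0,0],[0.4,0,1,0,0,0,0],[0.4,0,0.22,0,0,0,0],[0.4,0,0,0,0,0,0],[0.4,0,0,0,0,0,0]]' )| grep -E "tcp_pos"
python3 - <<'E'
from h import *
st()
im=arm.get_image("top");cv2.imwrite("pics/t4.png",cv2.resize(im[160:260,320:480],None,fx=4,fy=4,interpolation=cv2.INTER_CUBIC))
for o in measure("top","boat_1",.017):print(*o)
E
```

```text
tcp_pos: [0.5402, -0.3253, 0.0535]
tcp_pos: [0.5023, -0.1997, 0.0526]
tcp_pos: [0.4901, -0.0746, 0.0526]
tcp_pos: [0.4903, -0.0203, 0.052]
14.1667 [490.3 -20.3  52. ] yaxis 115.3 z [ 0.002 -0.001 -1.   ] gap 0.6 [-0.1 -0.2 -0.2] J [-0.13  0.25  2.05 -0.    0.84 -2.14]
0.83 285 mean [561.7, -425.4] rect 562.4 -425.6 83.1 25.8 yaw 9.5
```

View pics/t4.png

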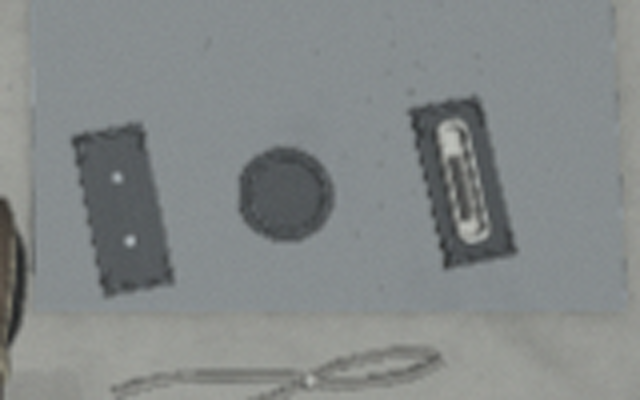

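Boat_1 lies inside rest B at crop (465,182), well centred and aligned. The seat is at crop (286,195). Next I'll grasp boat_2.

```bash
(python3 -m creep '[[0.4,0,0.99,0,0,0,0],[0.4,0,0,-0.9,0,0,0],[0.4,0,0,-0.9,0,0,0],[0.4,0,0,-0.8,0,0,0],[0.4,0,0,-0.5,0,0,0]]'
python3 -m creep '[[0.4,0,0,-0.28,0,0,0],[0.4,0,0,0,0,0,0],[0.4,0,0,0,0,0,0]]'
python3 -m creep '[[1,0,0,0,0,0,0],[1,0,0,0,0,0,0],[1,0,0,0,0,0,0],[1,0,0,0,0,0,0]]') | grep -E "tcp_pos|gap|force:"; python3 -c "from h import *;st()"
```

```text
tcp_pos: [0.4883, 0.0038, -0.0282]
ft_force: [-0.1, 0.1, 0.1]
finger_gap: 0.602
gripper_force: 0.0
tcp_pos: [0.4898, 0.0041, -0.0334]
ft_force: [-0.1, -0.1, 0.1]
finger_gap: 0.6
gripper_force: 0.0
tcp_pos: [0.4909, 0.0045, -0.0321]
ft_force: [-1.1, -1.1, 5.2]
finger_gap: 0.213
gripper_force: 59.0
15.3167 [490.9   4.5 -32.1] yaxis 115.3 z [ 0.002 -0.    -1.   ] gap 0.21 [-1.1 -1.1  5.2] J [-0.08  0.41  2.07 -0.    0.67 -2.09]
```

```bash
(python3 -m creep '[[1,0,0,0.6,0,0,0],[1,0,0,0.9,0,0,0],[1,0,0,0.9,0,0,0],[1,0,0,0.8,0,0,0],[1,0,-0.52,0,0,0,-0.3]]'
python3 -m creep '[[1,0,-1,0,0,0,-0.4],[1,0,-1,0,0,0,-0.4],[1,0.5,-1,0,0,0,-0.4],[1,0.5,-1,0,0,0,-0.4],[1,0.5,-1,0,0,0,-0.4]]'
python3 -m creep '[[1,0.5,-1,0,0,0,-0.4],[1,0.3,-1,0,0,0,-0.4],[1,0,-0.6,0,0,0,-0.1],[1,0,0,0,0,0,0],[1,0,0,0,0,0,0]]') | grep -E "tcp_pos|gap|force:"; python3 -c "from h import *;st()"
```

```text
tcp_pos: [0.4934, -0.0073, 0.0509]
ft_force: [1.1, 0.4, 0.1]
finger_gap: 0.214
gripper_force: 58.9
tcp_pos: [0.5273, -0.1343, 0.047]
ft_force: [1.2, 0.2, -0.2]
finger_gap: 0.218
gripper_force: 58.9
tcp_pos: [0.5462, -0.1982, 0.0464]
ft_force: [-0.4, -0.3, -0.8]
finger_gap: 0.214
gripper_force: 58.9
16.5667 [ 546.2 -198.2   46.4] yaxis 99.2 z [-0.001  0.001 -1.   ] gap 0.21 [-0.4 -0.3 -0.8] J [-0.42  0.41  1.84  0.    0.9  -2.16]
```

```bash
(python3 -m creep '[[1,0.06,0,-0.9,0,0,0],[1,0,0,-0.9,0,0,0],[1,0,0,-0.6,0,0,0],[1,0,0,-0.3,0,0,0],[1,0,0,0,0,0,0]]'
python3 -m creep '[[1,0,0,-0.07,0,0,0],[1,0,0,0,0,0,0]]'
python3 -m creep '[[0.4,0,0,0,0,0,0],[0.4,0,0,0,0,0,0],[0.4,0,0,0,0,0,0],[0.4,0,0,0.6,0,0,0],[0,0,0,0.8,0,0,0]]'
python3 -m creep '[[0,0,0,0.9,0,0,0],[0,0,0,0.9,0,0,0],[0,0,0,0,0,0,0]]' ) | grep -E "tcp_pos|gap|force:"; python3 -c "from h import *;st()"
```

```text
tcp_pos: [0.5466, -0.1961, -0.0225]
ft_force: [-0.1, -0.4, -0.5]
finger_gap: 0.213
gripper_force: 58.9
tcp_pos: [0.5491, -0.1979, -0.0219]
ft_force: [0.0, 1.0, -0.0]
finger_gap: 0.213
gripper_force: 58.9
tcp_pos: [0.5465, -0.1974, 0.0111]
ft_force: [0.1, -0.2, 0.1]
finger_gap: 0.723
gripper_force: 0.0
tcp_pos: [0.5528, -0.2002, 0.0628]
ft_force: [1.3, -0.6, 1.0]
finger_gap: 0.999
gripper_force: 0.0
17.8167 [ 552.8 -200.2   62.8] yaxis 99.3 z [ 0.009 -0.004 -1.   ] gap 1.0 [ 1.3 -0.6  1. ] J [-0.42  0.39  1.82  0.    0.92 -2.15]
```

```bash
(python3 -m creep '[[0,-0.2,1,0,0,0,0],[0,-0.2,1,0,0,0,0],[0,-0.2,1,0,0,0,0],[0,-0.2,1,0,0,0,0],[0,-0.2,1,0,0,0,0]]'
python3 -m creep '[[0,-0.2,1,0,0,0,0],[0,-0.2,1,0,0,0,0],[0,-0.2,1,0,0,0,0],[0,-0.2,1,0,0,0,0],[0,-0.2,1,0,0,0,0]]'
python3 -m creep '[[0,-0.2,1,0,0,0,0],[0,0,0.95,0,0,0,0],[0,0,0,0,0,0,0],[0,0,0,0,0,0,0],[0,0,0,0,0,0,0]]' )| grep -E "tcp_pos"
python3 - <<'E'
from h import *
st()
for t,z in(("boat_1",.017),("weighing_bottle",.04),("crucible_seat",.011)):
  for o in measure("top",t,z):print(t,*o)
E
```

```text
tcp_pos: [0.5229, -0.0723, 0.057]
tcp_pos: [0.4979, 0.0528, 0.0571]
tcp_pos: [0.4934, 0.1001, 0.0571]
19.0667 [493.4 100.1  57.1] yaxis 99.3 z [-0.    -0.001 -1.   ] gap 1.0 [-0.  -0.5  0.4] J [ 0.11  0.26  2.01 -0.    0.87 -1.62]
boat_1 0.5 259 mean [548.2, -197.9] rect 548.3 -198.5 81.5 24.7 yaw 8.6
boat_1 0.48 187 mean [559.9, -423.6] rect 560.6 -423.4 74.3 19.0 yaw 9.4
weighing_bottle 0.74 152 mean [508.3, -84.9] rect 508.1 -84.7 33.2 33.0 yaw 128.3
crucible_seat 0.63 407 mean [556.0, -308.5] rect 557.1 -308.7 59.7 56.5 yaw 21.9
```

Both boats are in place. Now the crucible: lower the tool to state −29.

```bash
(python3 -m creep '[[0,0,0.03,-0.9,0,0,0],[0,0,0,-0.9,0,0,0],[0,0,0,-0.9,0,0,0],[0,0,0,-0.5,0,0,0],[0,0,0,-0.24,0,0,0]]'
python3 -m creep '[[0,0,0,0,0,0,0],[0,0,0,0,0,0,0]]'
python3 -m creep '[[0.8,0,0,0,0,0,0],[0.8,0,0,0,0,0,0],[0.8,0,0,0,0,0,0],[0.8,0,0,0,0,0,0],[0.8,0,0,0,0,0,0]]' ) | grep -E "tcp_pos|gap|force:"; python3 -c "from h import *;st()"
```

```text
tcp_pos: [0.4916, 0.1005, -0.0307]
ft_force: [0.3, -0.5, 0.1]
finger_gap: 1.0
gripper_force: 0.0
tcp_pos: [0.4939, 0.101, -0.0285]
ft_force: [0.6, -1.0, 0.6]
finger_gap: 1.003
gripper_force: 0.0
tcp_pos: [0.4948, 0.1013, -0.0273]
ft_force: [-0.7, -0.9, 5.4]
finger_gap: 0.458
gripper_force: 59.5
20.3667 [494.8 101.3 -27.3] yaxis 99.3 z [ 0.002  0.    -1.   ] gap 0.46 [-0.7 -0.9  5.4] J [ 0.12  0.42  2.03 -0.    0.69 -1.62]
```

```bash
(python3 -m creep '[[0.8,0,0,0.6,0,0,0],[0.8,0,0,0.9,0,0,0],[0.8,0,0,1,0,0,0],[0.8,0,-0.42,1,0,0,0],[0.8,0,-1,0,0,0,0]]'
python3 -m creep '[[0.8,0,-1,0,0,0,0],[0.8,0,-1,0,0,0,0],[0.8,0,-1,0,0,0,0],[0.8,0,-1,0,0,0,0],[0.8,0,-1,0,0,0,0]]'
python3 -m creep '[[0.8,0.3,-1,0,0,0,0],[0.8,0.3,-1,0,0,0,0],[0.8,0.3,-1,0,0,0,0],[0.8,0.3,-1,0,0,0,0],[0.8,0.3,-1,0,0,0,0]]'
python3 -m creep '[[0.8,0.3,-1,0,0,0,0],[0.8,0.3,-1,0,0,0,0],[0.8,0.3,-1,0,0,0,0],[0.8,0.08,-1,0,0,0,0],[0.8,0,-1,0,0,0,0]]'
python3 -m creep '[[0.8,0,0,0,0,0,0],[0.8,0,0,0,0,0,0],[0.8,0,0,0,0,0,0]]' ) | grep -E "tcp_pos|gap|gripper"
python3 - <<'E'
from h import *
st()
im=arm.get_image("scene");cv2.imwrite("pics/s5.png",cv2.resize(im[170:320,250:410],None,fx=4,fy=4,interpolation=cv2.INTER_CUBIC))
E
```

```text
tcp_pos: [0.4985, 0.0676, 0.0642]
finger_gap: 0.452
gripper_force: 60.3
tcp_pos: [0.4935, -0.0603, 0.0593]
finger_gap: 0.454
gripper_force: 60.3
tcp_pos: [0.5312, -0.1855, 0.0591]
finger_gap: 0.455
gripper_force: 60.3
tcp_pos: [0.5562, -0.3105, 0.0591]
finger_gap: 0.457
gripper_force: 60.3
tcp_pos: [0.555, -0.3085, 0.0586]
finger_gap: 0.458
gripper_force: 60.3
22.2833 [ 555.  -308.5   58.6] yaxis 99.2 z [-0.001  0.001 -1.   ] gap 0.46 [-0.6  0.5 -0.1] J [-0.58  0.48  1.7   0.    0.97 -2.31]
```

View pics/s5.png

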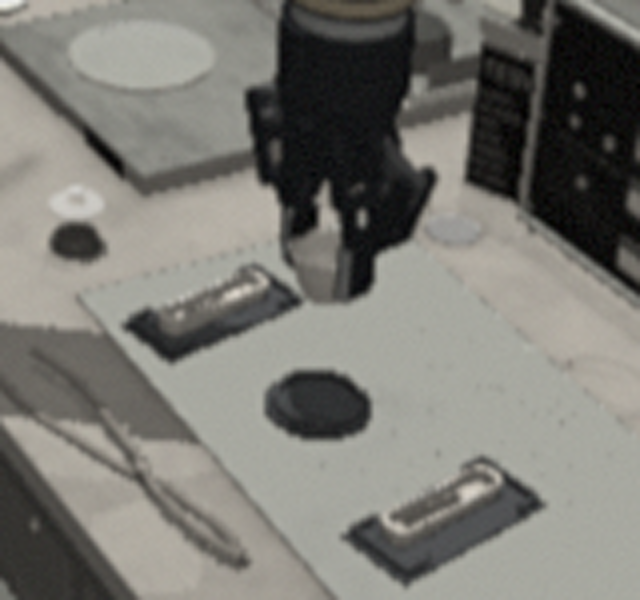

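The crucible is held upright at crop (322,262), above the seat at (318,402). Both boats lie in their rests. Now I'll lower it.

```bash
(python3 -m creep '[[0.8,0.04,-0.04,-0.9,0,0,0],[0.8,0,0,-0.9,0,0,0],[0.8,0,0,-0.7,0,0,0],[0.8,0,0,-0.4,0,0,0],[0.8,0,0,0,0,0,0]]'
python3 -m creep '[[0.8,0,0,-0.12,0,0,0],[0.8,0,0,-0.04,0,0,0],[0.8,0,0,0,0,0,0]]') | grep -E "tcp_pos|gap|force:"; python3 -c "from h import *;st()"
```

```text
tcp_pos: [0.5542, -0.3074, -0.0166]
ft_force: [-1.0, 0.6, -1.0]
finger_gap: 0.461
gripper_force: 60.3
tcp_pos: [0.5576, -0.3106, -0.0165]
ft_force: [-0.0, 0.3, -0.5]
finger_gap: 0.455
gripper_force: 60.3
23.0 [ 557.6 -310.6  -16.5] yaxis 99.3 z [ 0.002 -0.001 -1.   ] gap 0.45 [-0.   0.3 -0.5] J [-0.58  0.59  1.71  0.    0.84 -2.31]
```

```bash
(python3 -m creep '[[0.8,0,0,-0.06,0,0,0],[0.8,0,0,0,0,0,0]]'
python3 -m creep '[[0.8,0,0,-0.06,0,0,0],[0.8,0,0,0,0,0,0]]') | grep -E "tcp_pos|gap|force:"; python3 -c "from h import *;st()"
```

```text
tcp_pos: [0.5572, -0.3107, -0.0183]
ft_force: [-1.0, 0.9, -0.7]
finger_gap: 0.456
gripper_force: 60.3
tcp_pos: [0.5574, -0.3107, -0.0193]
ft_force: [-0.7, 0.2, 3.6]
finger_gap: 0.456
gripper_force: 60.7
23.3333 [ 557.4 -310.7  -19.3] yaxis 99.3 z [ 0.001 -0.001 -1.   ] gap 0.46 [-0.7  0.2  3.6] J [-0.58  0.59  1.71  0.    0.84 -2.31]
```

```bash
(python3 -m creep '[[0.3,0,0,0,0,0,0],[0.3,0,0,0,0,0,0],[0.3,0,0,0,0,0,0],[0.3,0,0,0.4,0,0,0],[0.3,0,0,0.8,0,0,0]]'
python3 -m creep '[[0.3,0,0,0.9,0,0,0],[0.5,0,0.9,0.9,0,0,0],[0.5,-0.2,1,0,0,0,0],[0.5,-0.2,1,0,0,0,0],[0.5,-0.2,1,0,0,0,0]]'
python3 -m creep '[[0.5,-0.2,1,0,0,0,0],[0.5,-0.2,1,0,0,0,0],[0.5,-0.2,1,0,0,0,0],[0.5,-0.2,1,0,0,0,0],[0.5,-0.2,1,0,0,0,0]]'
python3 -m creep '[[0.5,-0.2,1,0,0,0,0],[0.5,-0.2,1,0,0,0,0],[0.5,0,1,0,0,0,0],[0.5,0,1,0,0,0,0],[0.5,0,1,0,0,0,0]]' 
python3 -m creep '[[0.5,0,1,0,0,0,0],[0.5,0,1,0,0,0,0],[0.5,0,1,0,0,0,0],[0.5,0,1,0,0,0,0],[0.5,0,1,0,0,0,0]]' )| grep -E "tcp_pos|gap|gripper"
python3 - <<'E'
from h import *
st()
im=arm.get_image("top");cv2.imwrite("pics/t6.png",cv2.resize(im[175:275,110:430],None,fx=2.5,fy=2.5,interpolation=cv2.INTER_CUBIC))
for t,z in(("crucible",.036),("crucible_seat",.011),("crucible_cover",.006)):
  for o in measure("top",t,z):print(t,*o)
E
```

```text
tcp_pos: [0.5538, -0.3085, 0.0069]
finger_gap: 0.704
gripper_force: 0.0
tcp_pos: [0.542, -0.2123, 0.0559]
finger_gap: 0.5
gripper_force: 0.0
tcp_pos: [0.5164, -0.0867, 0.0551]
finger_gap: 0.5
gripper_force: 0.0
tcp_pos: [0.5066, 0.0384, 0.0551]
finger_gap: 0.501
gripper_force: 0.0
tcp_pos: [0.5067, 0.1635, 0.0551]
finger_gap: 0.5
gripper_force: 0.0
25.4167 [506.7 163.5  55.1] yaxis 99.3 z [ 0.001  0.    -1.   ] gap 0.5 [1.3 0.4 0.6] J [ 0.23  0.31  1.95 -0.    0.88 -1.5 ]
crucible 0.62 194 mean [555.2, -312.1] rect 554.7 -312.5 39.7 38.6 yaw 130.1
crucible_seat 0.77 234 mean [550.9, -296.6] rect 552.2 -299.3 62.7 45.4 yaw 17.0
```

View pics/t6.png

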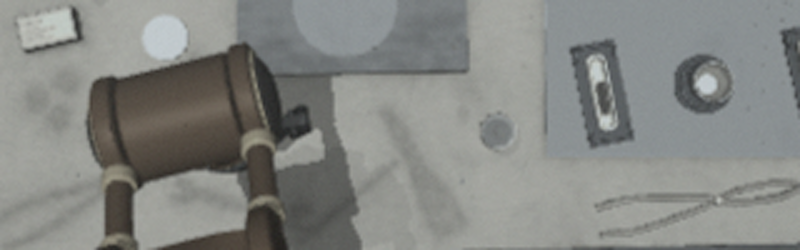

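The crucible stands in the seat at crop (705,83), upright. Now I'll take the cover's knob.

```bash
(python3 -m creep '[[0.5,0.05,0.97,0,0,0,0],[0.5,0,0.96,0,0,0,0],[0.5,0,0,-0.9,0,0,0],[0.5,0,0,-0.9,0,0,0],[0.5,0,0,-0.8,0,0,0]]'
python3 -m creep '[[0.5,0,0,-0.5,0,0,0],[0.5,0,0,-0.2,0,0,0],[0.5,0,0,0,0,0,0],[0.5,0,0,0,0,0,0]]'
python3 -c "from h import *;st()"
python3 -m creep '[[1,0,0,0,0,0,0],[1,0,0,0,0,0,0],[1,0,0,0,0,0,0],[1,0,0,0,0,0,0],[1,0,0,0,0,0,0]]' ) | grep -vE "rot|time"; python3 -c "from h import *;st()"
```

```text
tcp_pos: [0.5083, 0.2099, -0.0111]
ft_force: [0.6, -0.3, 0.1]
finger_gap: 0.498
gripper_force: 0.0
tcp_pos: [0.5084, 0.2101, -0.0277]
ft_force: [0.7, 0.4, -0.5]
finger_gap: 0.503
gripper_force: 0.0
26.5167 [508.4 210.1 -27.7] yaxis 99.2 z [ 0.001  0.    -1.   ] gap 0.5 [ 0.7  0.4 -0.5] J [ 0.31  0.48  1.93 -0.    0.73 -1.42]
tcp_pos: [0.5092, 0.2108, -0.0266]
ft_force: [-0.9, -0.3, 6.5]
finger_gap: 0.146
gripper_force: 58.6
26.9333 [509.2 210.8 -26.6] yaxis 99.3 z [ 0.003  0.001 -1.   ] gap 0.15 [-0.9 -0.3  6.5] J [ 0.31  0.48  1.93 -0.    0.73 -1.42]
```

```bash
(python3 -m creep '[[1,0,0,0.6,0,0,0],[1,0,0,0.9,0,0,0],[1,0,0,1,0,0,0],[1,0,-0.4,1,0,0,0],[1,0,-0.8,0,0,0,0]]'
python3 -m creep '[[1,0,-1,0,0,0,0],[1,0,-1,0,0,0,0],[1,0,-1,0,0,0,0],[1,0,-1,0,0,0,0],[1,0,-1,0,0,0,0]]'
python3 -m creep '[[1,0,-1,0,0,0,0],[1,0,-1,0,0,0,0],[1,0,-1,0,0,0,0],[1,0,-1,0,0,0,0],[1,0,-1,0,0,0,0]]'
python3 -m creep '[[1,0.2,-1,0,0,0,0],[1,0.2,-1,0,0,0,0],[1,0.2,-1,0,0,0,0],[1,0.2,-1,0,0,0,0],[1,0.2,-1,0,0,0,0]]' 
python3 -m creep '[[1,0.2,-1,0,0,0,0],[1,0.2,-1,0,0,0,0],[1,0.2,-1,0,0,0,0],[1,0.2,-1,0,0,0,0],[1,0.08,-0.7,0,0,0,0]]'
python3 -m creep '[[1,0,0,0,0,0,0],[1,0,0,0,0,0,0],[1,0,0,0,0,0,0]]' )| grep -E "tcp_pos|gap|gripper"
python3 - <<'E'
from h import *
st()
im=arm.get_image("scene");cv2.imwrite("pics/s7.png",cv2.resize(im[170:300,250:410],None,fx=4,fy=4,interpolation=cv2.INTER_CUBIC))
E
```

```text
tcp_pos: [0.5127, 0.1832, 0.065]
finger_gap: 0.144
gripper_force: 58.9
tcp_pos: [0.5076, 0.0545, 0.0596]
finger_gap: 0.136
gripper_force: 58.9
tcp_pos: [0.5077, -0.0706, 0.0596]
finger_gap: 0.144
gripper_force: 58.9
tcp_pos: [0.5329, -0.1956, 0.0595]
finger_gap: 0.149
gripper_force: 58.9
tcp_pos: [0.5555, -0.3144, 0.0596]
finger_gap: 0.142
gripper_force: 58.9
tcp_pos: [0.5542, -0.311, 0.059]
finger_gap: 0.138
gripper_force: 58.9
29.2667 [ 554.2 -311.    59. ] yaxis 99.3 z [-0.001  0.001 -1.   ] gap 0.14 [-0.8 -0.6 -0.7] J [-0.58  0.48  1.7   0.    0.97 -2.31]
```

View pics/s7.png

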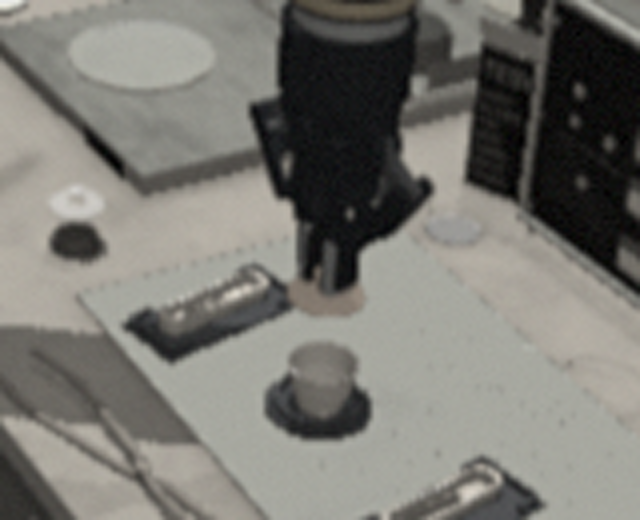

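The cover is level in the grip at crop (327,298), directly above the crucible rim at (322,353). Now I'll lower it.

```bash
(python3 -m creep '[[1,0.06,-0.02,-0.7,0,0,0],[1,0,0,-0.6,0,0,0],[1,0,0,-0.36,0,0,0],[1,0,0,-0.1,0,0,0],[1,0,0,0,0,0,0]]'
python3 -m creep '[[1,0,0,0,0,0,0],[1,0,0,-0.06,0,0,0],[1,0,0,0,0,0,0]]'
python3 -m creep '[[1,0,0,-0.04,0,0,0],[1,0,0,0,0,0,0]]') | grep -E "tcp_pos|force:"; python3 -c "from h import *;st()"
```

```text
tcp_pos: [0.5559, -0.3113, 0.0148]
ft_force: [1.3, -0.5, 0.3]
gripper_force: 58.9
tcp_pos: [0.5567, -0.3127, 0.0144]
ft_force: [0.6, 0.1, 0.0]
gripper_force: 58.9
tcp_pos: [0.5569, -0.3128, 0.0137]
ft_force: [-0.6, 0.4, 1.8]
gripper_force: 59.1
30.15 [ 556.9 -312.8   13.7] yaxis 99.3 z [ 0.001 -0.001 -1.   ] gap 0.14 [-0.6  0.4  1.8] J [-0.58  0.55  1.7   0.    0.89 -2.31]
```

```bash
(python3 -m creep '[[1,0,0,-0.03,0,0,0],[1,0,0,0,0,0,0]]'
python3 -m creep '[[0.5,0,0,0,0,0,0],[0.5,0,0,0,0,0,0],[0.5,0,0,0,0,0,0],[0.5,0,0,0.4,0,0,0],[0.5,0,0,0.8,0,0,0]]'
python3 -m creep '[[0.5,0,0,1,0,0,0],[0.5,0,1,1,0,0,0],[0.5,0,1,0.5,0,0,0],[0.5,-0.5,1,0,0,0,0],[0.5,-0.5,1,0,0,0,0]]'
python3 -m creep '[[0.5,-0.5,1,0,0,0,0],[0.5,-0.5,1,0,0,0,0],[0.5,-0.5,1,0,0,0,0],[0.5,-0.5,1,0,0,0,0],[0.5,-0.5,1,0,0,0,0]]'
python3 -m creep '[[0.5,-0.5,1,0,0,0,0],[0.5,0,1,0,0,0,0],[0.5,0,1,0,0,0,0],[0.5,0,1,0,0,0,0],[0.5,0,0,0,0,0,0]]' )| grep -E "tcp_pos|gap|ft_"
python3 - <<'E'
from h import *
st()
a=cv2.resize(arm.get_image("scene")[215:330,250:410],(560,402),interpolation=cv2.INTER_CUBIC)
b=cv2.resize(arm.get_image("top")[175:240,330:460],(560,280)[:2],interpolation=cv2.INTER_CUBIC)
cv2.imwrite("pics/f.png",cv2.resize(np.vstack([a,b]),None,fx=.87,fy=.87))
for t,z in(("crucible_cover",.045),("crucible",.04),("boat_1",.017),("weighing_bottle",.04),("rubber_stopper",.02),("watch_glass",.006)):
  for o in measure("top",t,z):print(t,*o)
E
```

```text
tcp_pos: [0.5572, -0.313, 0.0136]
ft_force: [-1.0, 0.8, 6.0]
finger_gap: 0.143
tcp_pos: [0.5535, -0.3107, 0.0394]
ft_force: [0.6, -0.0, 0.5]
finger_gap: 0.502
tcp_pos: [0.5329, -0.2124, 0.1071]
ft_force: [0.1, 0.3, 1.5]
finger_gap: 0.502
tcp_pos: [0.4682, -0.0865, 0.1052]
ft_force: [0.1, 0.8, 0.9]
finger_gap: 0.497
tcp_pos: [0.456, 0.0158, 0.1052]
ft_force: [0.8, -0.8, 0.2]
finger_gap: 0.5
31.9833 [456.   15.8 105.2] yaxis 99.4 z [ 0.     0.002 -1.   ] gap 0.5 [ 0.8 -0.8  0.2] J [-0.06  0.1   2.09  0.    0.95 -1.8 ]
boat_1 0.55 264 mean [560.5, -424.8] rect 560.9 -424.6 80.4 24.4 yaw 9.1
boat_1 0.49 235 mean [548.0, -197.3] rect 548.1 -198.0 77.2 23.6 yaw 9.5
weighing_bottle 0.48 104 mean [509.3, -88.0] rect 509.4 -89.0 31.2 25.6 yaw 12.3
rubber_stopper 0.52 108 mean [505.5, 298.7] rect 505.2 298.6 29.1 26.3 yaw 79.2
rubber_stopper 0.34 613 mean [560.1, -424.0] rect 560.7 -423.5 113.7 53.9 yaw 10.7
watch_glass 0.5 240 mean [618.2, 269.5] rect 618.1 270.6 45.8 43.4 yaw 59.0
```

View pics/f.png

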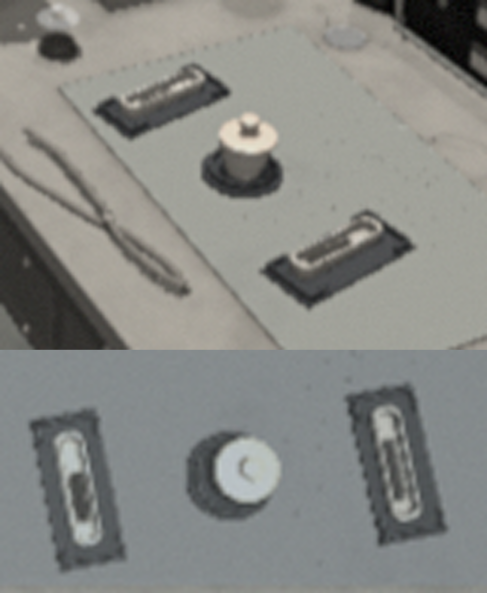

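The picture shows the cover level and knob up on the crucible, at (248,133) in the scene part and (247,468) in the top part, with both boats in their rests. I'll check the numbers once and then hand in.

Run:
```python
from h import *
u=330+247/.87/(560/130)-.5+.5; v=175+(468/.87-402)/(280/65)
c=back("top",[u,v],.0445)[0]; print(c.round(4))
if np.hypot(c[0]-.5555,c[1]+.312)<.006: print(arm.job_done())
```

```text
[ 0.5577 -0.3114  0.0445]
the job is handed in; nothing more can be done
None
```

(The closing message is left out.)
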